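# Fit the coarse grater drum to the cheese grater's drive

### The job

Fit the red-capped grater drum to the drive unit on the cheese counter: take it from the wooden rack, stand its tapered shank in the brass-sleeved socket and let go of it, and only then tap the top of the drum down until the sleeve is fully home and the drum is locked. Leave the green-capped drum where it stands in the rack.

Things in the scene. Friction and masses are not known exactly. Their poses are not given: they have to be found in the camera images.
- red_drum_mid (a point): Drum to fit (sizes in mm), red cap and collar, upright in a rack hole (wood block 90x240x62, collar on top; lift 60 to clear). Point: centre of the studded aluminium drum (dia 44, 55 tall, z up); grip here, any yaw. Flat cap top (dia 40) 33.5 above the point; collar (dia 44) underside 35.5 below; then the shank, 55 long, dia 32 tapering to 16 at the tip, 90.5 below. 0.3 kg.
- green_drum_mid (a point): The other drum, same shape and size, finer studs, green cap and collar, in the rack's other hole, 120 mm from the red one. Point: centre of the drum, half-way up, z up. It stays there.
- nose (a point): Centre of the top rim of the drive's dark steel nose (sizes in mm: dia 68, 18 tall), fixed, 90 above the counter, z up, amid an aluminium housing 200x180x72. Coaxial in it is a brass sleeve, dia 54, with the taper socket: mouth dia 34, narrowing to 18 at 55 below the sleeve's rim, open below. A seated drum's collar rests on the sleeve's rim.
- sleeve (a joint): How far (m) the brass sleeve is driven down into the nose. At 0 its rim is 10 mm above the nose's rim (start 0 to 0.002); at 0.010 it is home, flush, at a hard stop. It slides when pushed with about 13 N (a drum's weight is not enough), has no spring and stays put; home, the drum is locked. When the drum is first let go it must be no more than half-way down.
Things that resemble listed ones, but are neither listed nor needed, are in the scene too. Leave any blue, pink or purple look-alike of the part that bears red_drum_mid alone.

How it is judged:
By the outcome, as a careful person would: the job done as asked, in the order asked, and still so for the second after the job is handed in, with the robot touching nothing.
It also fails if it takes over 48 s, if anything falls off the work surface, if the arm or the gripper's body presses on something with over 40 N, if the wrist force passes 120 N, or if a joint passes its speed limit or range.

### The arm

A 7-joint arm with a two-finger parallel gripper is mounted at the origin on the work surface. World frame = base frame: x ahead of the robot, y to its left, z up, the work surface at z = 0. Lengths are in mm, angles in rad, forces in N, time in s.
With the tool pointing down it reaches from about 400 to 900 mm from the base axis. Payload 5.6 kg.
Tool frame: the origin (TCP) lies midway between the tips of the shut fingers; the grasp point (between the pads) lies 19 mm behind it; x points along the fingers, y is the direction in which the jaws open and shut, and the axes are right-handed (so a half turn about x gives the same grasp; the last joint's range is limited). The gripper opens to 92 mm and grips with 3 to 60 N. Pads are 20 mm wide; open, the fingers measure 128 mm over their backs; the gripper's body (75 mm by 189 mm) begins 69 mm behind the grasp point.
Start: joints at [1.288, 0.468, -0.012, 1.603, 0.006, 1.071, -0.056], TCP at [154.337, -631.418, 214.592] pointing down, gripper open.
Joint ranges: [-2.53, 2.53], [-0.31, 2.02], [-1.57, 1.55], [0.28, 2.44], [-1.29, 4.43], [0.15, 1.84], [-2.92, 2.92]. Speed limits (rad/s): [2.57, 2.57, 3.14, 3.14, 3.14, 3.14, 3.14].

### API

Orientations are given as a rotation vector (axis times angle).
In Python, from cell import robot, grip, kin, viewer gives the robot as it stands. Calls block until the motion is done:
- robot.movep(position, orientation): joint-space move of the TCP to a pose.
- robot.servo_line(position, feed=150, rotation=None): straight line of the TCP; rotation=None keeps the orientation; feed is the mean speed in mm/s.
- robot.goto_joints(angles): joint-space move.
- grip(opening, newtons=None): opening from 0.0 (shut) to 1.0 (fully open); newtons is the grip in N (None keeps the last); returns when the fingers have stopped.
- robot.hold(seconds).
- kin.ik(position, orientation): joint angles nearest the present ones, or None.
- robot.observe(): the state.
- viewer.read_camera(name): name is "side" or "top" or "wrist"; returns the picture (400x640x3 uint8, red, green, blue); there is no depth.
- viewer.camera_info(name): a dict with "camera_matrix" (3x3 intrinsics, pixels), "k1" (the pictures are not rectified: a ray, as slopes to the right and down, at radius r is drawn at 1 + k1 r^2 times it, then the intrinsics apply), "R" (3x3) and "t" (3): a world point X has camera coordinates R X + t. Camera axes: x right, y down, z forward; pixel columns grow to the right and rows downward; lengths in mm; the calibration is good to about 2 mm. A picture is of the moment at which its call begins: read the wrist's pose just before it. camera_info takes no time and is no camera call; for the wrist camera it gives the pose at the moment of the call.
A pose or a line that the arm cannot do raises robot.IKError and nothing moves.
- robot.job_done(): hands the job in, once; it reports no verdict.
Trained networks look in the newest picture that a camera, given by its name, has taken for a name from the list of things; names that differ only in an ending like _2 or _b are one class to them, and where a whole thing is asked for, a point or a joint stands for the part that bears it (a point fixed in the world has none). Each returns a list of dicts, best first, with "confidence" (0 to 1); they miss things now and then, are a little off and sometimes report something else, mostly with a low value. They report only what shows in the picture. A call takes as long as a camera call. They do not tell look-alikes from the thing itself.
- viewer.silhouettes(name, camera): "mask" (400x640 bool, what is visible of it).
- viewer.pinpoint(name, camera): "at" ([x, y, z] in mm, in the coordinates of the camera as it stood for that picture, good to about 4 mm: a listed point, or the origin of a listed thing).
The state is a dict: "t": time; "joints": joint angles; "joint_velocities": joint speeds; "joint_torque": joint torques, N m; "tcp_pos": TCP position; "tcp_rot": TCP orientation; "contact_force": force on the tool from outside, world axes, zero at the start; "wrist_torque": the same for the moment, N m; "grip_width": opening from 0.0 (shut) to 1.0 (fully open).
Only numpy, scipy, OpenCV 4.12 (cv2) and the standard library are available. Lean on these libraries where they do the work, as an engineer would, in place of code of your own. Each camera call takes 0.05 s, during which the arm holds its last target.

## Working session

There is one attempt and no reset: what is moved stays moved. The work goes in short steps, each a Python script; the robot and the scene stay as the last script left them, time stands still between calls to the robot, and variables do not carry over. Pictures are saved under pics/ and viewed, and the job is handed in when it is done.

```bash
ls; mkdir -p pics; cat > h.py <<'E'
import numpy as np, cv2
from cell import robot, grip, kin, viewer
def snap(cam,fn):
    ci=viewer.camera_info(cam); im=viewer.read_camera(cam)
    cv2.imwrite('pics/'+fn,im[:,:,::-1]); return ci,im
def toworld(ci,p):
    R=np.array(ci['R']);t=np.array(ci['t']);return R.T@(np.array(p)-t)
def proj(ci,X):
    c=np.array(ci['R'])@np.array(X,float)+np.array(ci['t']);s=c[:2]/c[2];s=s*(1+ci['k1']*(s@s))
    K=np.array(ci['camera_matrix']);return K[:2,:2]@s+K[:2,2]
def ray(ci,uv):
    K=np.array(ci['camera_matrix'])
    n=cv2.undistortPoints(np.array([[uv]],float),K,np.array([ci['k1'],0,0,0,0.]))[0,0]
    R=np.array(ci['R']);d=R.T@np.array([n[0],n[1],1]);return -R.T@np.array(ci['t']),d/np.linalg.norm(d)
E
python3 - <<'E'
from h import *
o=robot.observe();print(o)
for c in ['top','side','wrist']:
    ci,im=snap(c,c+'0.png')
    print(c,toworld(ci,[0,0,0]))
    for n in ['red_drum_mid','green_drum_mid','nose','sleeve']:
        for d in viewer.pinpoint(n,c): print(n,round(d['confidence'],2),toworld(ci,d['at']).round(1),proj(ci,toworld(ci,d['at'])).round(0))
E
```

```text
pics
{'t': 0.0, 'joints': array([ 1.28799963,  0.46835997, -0.01156926,  1.60359745,  0.00598463,
        1.07137313, -0.05629552]), 'joint_velocities': array([-1.35093734e-03,  7.31296152e-04, -2.16094757e-03,  4.15468627e-05,
        9.85738335e-04,  8.15244714e-04, -2.68394907e-05]), 'joint_torque': array([ 3.77710842e-05, -5.20555043e+01, -1.32640911e-02, -2.43742293e+01,
       -5.68629114e-02,  1.72506936e-02,  1.85757667e-04]), 'tcp_pos': array([ 154.16173501, -630.87611186,  213.66231497]), 'tcp_rot': array([ 2.09454463,  0.25404551, -2.09522897]), 'contact_force': array([ 0.34820264,  0.44350707, -0.28425524]), 'wrist_torque': array([ 0.00955412, -0.02933446, -0.0025712 ]), 'grip_width': 1.0024652513493368}
top [ 405.71457746   34.83238747 1039.51397918]
red_drum_mid 0.93 [641.8 207.9  91.5] [240. 143.]
red_drum_mid 0.85 [375.7 234.   92.6] [228. 256.]
red_drum_mid 0.78 [374.3 323.7  91.5] [189. 256.]
red_drum_mid 0.7 [495.1 297.5  96.8] [201. 204.]
green_drum_mid 0.61 [521.4 184.2  96.2] [249. 193.]
nose 0.95 [ 483.5 -171.1   89.3] [400. 208.]Traceback (most recent call last):
  File "<stdin>", line 7, in <module>
ValueError: it knows: green_drum_mid, nose, red_drum_mid
```

```bash
python3 - <<'E'
from h import *
for c in ['top','side','wrist']:
    ci,im=snap(c,c+'0.png')
    print(c,toworld(ci,[0,0,0]))
    for n in ['red_drum_mid','green_drum_mid','nose']:
        for d in viewer.pinpoint(n,c): print(n,round(d['confidence'],2),toworld(ci,d['at']).round(1),proj(ci,toworld(ci,d['at'])).round(0))
E
```

```text
top [ 405.71457746   34.83238747 1039.51397918]
red_drum_mid 0.93 [376.4 321.   90.9] [191. 255.]
red_drum_mid 0.74 [495.3 296.6  96.8] [201. 204.]
red_drum_mid 0.73 [522.7 183.1  97.1] [250. 192.]
red_drum_mid 0.69 [375.7 235.   93.6] [227. 256.]
red_drum_mid 0.56 [640.6 206.6  90.9] [241. 144.]
green_drum_mid 0.65 [522.7 183.9  96.1] [249. 192.]
nose 0.68 [ 481.6 -171.5   90.9] [400. 209.]
side [ 404.44731438 -630.11271689  540.52675702]
red_drum_mid 0.83 [377.6 237.6  89.5] [259. 155.]
red_drum_mid 0.66 [641.6 202.8  95.9] [369. 150.]
red_drum_mid 0.59 [380.6 331.2  89.9] [259. 138.]
red_drum_mid 0.58 [493.7 300.6  97.6] [303. 137.]
green_drum_mid 0.66 [518.  181.9 104.5] [319. 155.]
nose 0.87 [ 488.7 -170.1   93.3] [333. 265.]
wrist [ 231.13509536 -613.52839475  385.61979793]
```

View pics/top0.png

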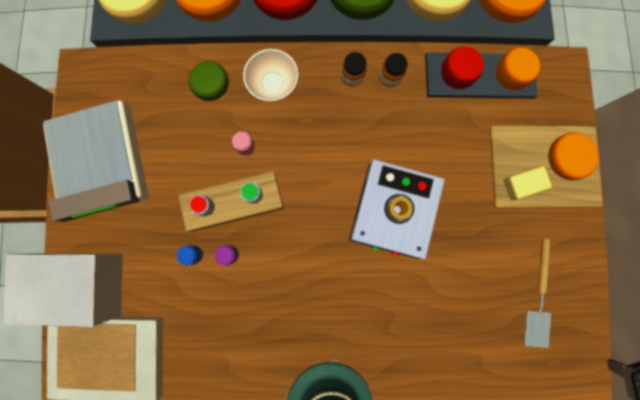

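View pics/side0.png

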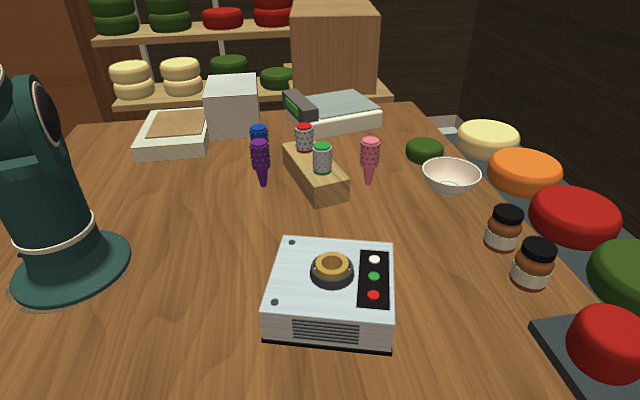

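Top view: the red-capped drum is at (201,204), the green at (249,192), both in the rack. The nose is at (400,208). Pink (242,142), blue (189,255) and purple (226,255) are the decoys. Next I'll move above the red drum for a wrist look.

```bash
cat >> h.py <<'E'
from scipy.spatial.transform import Rotation as Ro
def down(a):
    y=np.array([np.cos(a),np.sin(a),0]);x=np.array([0,0,-1.]);return Ro.from_matrix(np.c_[x,y,np.cross(x,y)]).as_rotvec()
def best(p,angs):
    r=[]
    for a in angs:
        q=kin.ik(p,down(a))
        if q is not None: r.append((abs(q[6]),a,np.round(q,2)))
    return sorted(r,key=lambda t:t[0])
E
python3 - <<'E'
from h import *
ci=viewer.camera_info('wrist');o=robot.observe();R=Ro.from_rotvec(o['tcp_rot']).as_matrix()
print(R.round(2)); print(R.T@(toworld(ci,[0,0,0])-o['tcp_pos']), (np.array(ci['R'])@R).round(2))
for p in ([495,297,250],[495,297,78.5],[482,-171,180]):
    for r in best(p,np.arange(-180,180,30)*np.pi/180)[:4]: print(p,r)
E
```

```text
[[ 0.    0.24 -0.97]
 [-0.   -0.97 -0.24]
 [-1.    0.    0.  ]]
[-171.01504148    0.88125762  -78.80600636] [[-0.    1.   -0.  ]
 [-0.28  0.    0.96]
 [ 0.96  0.    0.28]]
[495, 297, 250] (np.float64(0.008485746399601132), np.float64(1.0471975511965976), array([ 0.21,  0.58, -1.13,  1.7 ,  0.55,  1.23, -0.01]))
[495, 297, 250] (np.float64(0.49717988217714304), np.float64(1.5707963267948966), array([ 0.22,  0.6 , -1.16,  1.7 ,  0.58,  1.24,  0.5 ]))
[495, 297, 250] (np.float64(0.5011250066874685), np.float64(0.5235987755982988), array([ 0.18,  0.55, -1.08,  1.7 ,  0.52,  1.21, -0.5 ]))
[495, 297, 250] (np.float64(1.0028591708060275), np.float64(0.0), array([ 0.16,  0.53, -1.04,  1.7 ,  0.49,  1.2 , -1.  ]))
[495, 297, 78.5] (np.float64(0.061275454917222215), np.float64(1.0471975511965976), array([-0.01,  0.68, -0.8 ,  1.84,  0.63,  0.89, -0.06]))
[495, 297, 78.5] (np.float64(0.4267319978988167), np.float64(1.5707963267948966), array([ 0.03,  0.71, -0.86,  1.84,  0.67,  0.91,  0.43]))
[495, 297, 78.5] (np.float64(0.5825665231405912), np.float64(0.5235987755982988), array([-0.01,  0.68, -0.8 ,  1.84,  0.62,  0.88, -0.58]))
[495, 297, 78.5] (np.float64(0.7896894583055293), np.float64(2.0943951023931953), array([ 0.17,  0.86, -1.11,  1.83,  0.9 ,  1.05,  0.79]))
[482, -171, 180] (np.float64(0.07110992261931022), np.float64(0.0), array([ 0.75,  0.34, -0.57,  1.94,  0.23,  0.92,  0.07]))
[482, -171, 180] (np.float64(0.42011206169025833), np.float64(-0.5235987755982988), array([ 0.69,  0.33, -0.49,  1.95,  0.19,  0.91, -0.42]))
[482, -171, 180] (np.float64(0.5602154002497525), np.float64(0.5235987755982988), array([ 0.81,  0.36, -0.65,  1.94,  0.27,  0.93,  0.56]))
[482, -171, 180] (np.float64(0.9132227990492635), np.float64(-1.0471975511965976), array([ 0.62,  0.31, -0.41,  1.95,  0.16,  0.91, -0.91]))
```

```bash
python3 - <<'E'
from h import *
q0=np.array([0,0.3,0,1.75,0,1.09,-0.0])
def tip(q,j):
    q=q.copy();q[0]=j;return q
for j,f,ns in ((.34,'w_nose.png',['nose']),(-.541,'w_red.png',['red_drum_mid','green_drum_mid'])):
    robot.goto_joints(tip(q0,j)); o=robot.observe(); print(o['t'],o['tcp_pos'].round(1),(Ro.from_rotvec(o['tcp_rot']).as_matrix()).round(2).tolist())
    ci,im=snap('wrist',f)
    for n in ns:
        for d in viewer.pinpoint(n,'wrist'): print(n,round(d['confidence'],2),toworld(ci,d['at']).round(1),proj(ci,toworld(ci,d['at'])).round(0))
        for i,d in enumerate(viewer.silhouettes(n,'wrist')):
            m=d['mask'];v,u=np.nonzero(m);print(' mask',round(d['confidence'],2),m.sum(),u.min(),u.max(),v.min(),v.max())
E
```

```text
2.8083 [ 529.1 -224.3  255.6] [[0.0, 0.94, -0.34], [-0.0, -0.34, -0.94], [-1.0, 0.0, 0.0]]
nose 0.74 [ 482.6 -170.6   89.9] [265. 147.]
 mask 0.64 25992 171 355 56 219
4.7417 [509.7 265.3 255.6] [[0.0, 0.86, 0.51], [0.0, 0.51, -0.86], [-1.0, 0.0, 0.0]]
red_drum_mid 0.97 [378.6 237.1  95.1] [206. 141.]
red_drum_mid 0.93 [378.9 326.3  92.6] [243.  67.]
red_drum_mid 0.81 [644.5 203.3  89.7] [386. 271.]
red_drum_mid 0.75 [491.2 302.8  98.9] [324. 142.]
red_drum_mid 0.28 [521.5 178.7 103.3] [292. 246.]
 mask 0.94 2256 213 268 39 91
 mask 0.88 2123 178 236 118 163
 mask 0.72 1813 363 406 236 300
 mask 0.56 1692 300 345 125 173
green_drum_mid 0.56 [520.6 181.5 102.1] [292. 243.]
 mask 0.89 1823 271 311 216 271
```

View pics/w_nose.png

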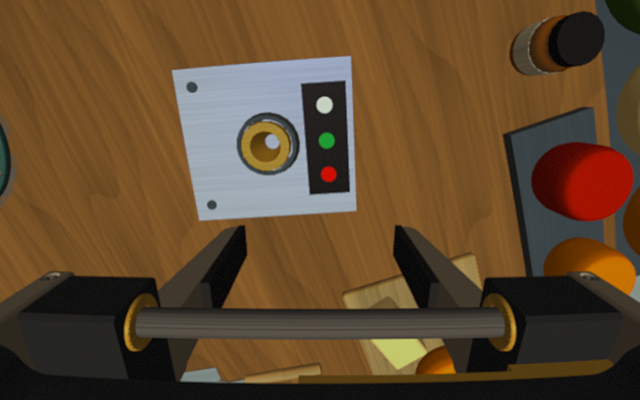

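View pics/w_red.png

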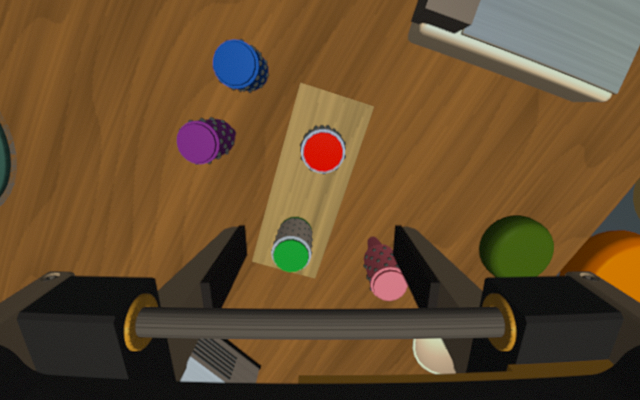

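The wrist pictures show the nose and brass sleeve at about (266,145), the red cap at (323,151) and the green at (291,254). The decoys are clear of the red drum. I'll refine using cap and ring outlines.

```bash
cat >> h.py <<'E'
def onz(ci,uv,z):
    o,d=ray(ci,uv);return o+d*(z-o[2])/d[2]
def blob(im,f,near,rad=60):
    hsv=cv2.cvtColor(im,cv2.COLOR_RGB2HSV).astype(int);m=f(hsv[...,0],hsv[...,1],hsv[...,2]).astype(np.uint8)
    n,l,s,c=cv2.connectedComponentsWithStats(m)
    k=[i for i in range(1,n) if np.hypot(*(c[i]-near))<rad and s[i,4]>20]
    k=max(k,key=lambda i:s[i,4]);pts=cv2.findContours((l==k).astype(np.uint8),0,1)[0]
    pts=cv2.convexHull(max(pts,key=len))[:,0,:]
    return pts
def circ(ci,pts,z):
    P=np.array([onz(ci,p,z)[:2] for p in pts.astype(float)])
    # area centroid of hull polygon
    (c,r)=cv2.minEnclosingCircle(P.astype(np.float32));A=np.c_[2*P,np.ones(len(P))];s=np.linalg.lstsq(A,(P**2).sum(1),rcond=None)[0]
    return s[:2].round(1),round(float(np.sqrt(s[2]+s[:2]@s[:2])),1)
red=lambda h,s,v:((h<6)|(h>174))&(s>170)&(v>90)
grn=lambda h,s,v:(h>50)&(h<75)&(s>170)&(v>90)
brass=lambda h,s,v:(h>12)&(h<30)&(s>90)
E
python3 - <<'E'
from h import *
cw=viewer.camera_info('wrist');ct=viewer.camera_info('top');cs=viewer.camera_info('side')
ld=lambda f:cv2.imread('pics/'+f)[:,:,::-1].copy()
a=0.881;Rz=Ro.from_euler('z',-a).as_matrix();cn=dict(cw);cn['R']=np.array(cw['R'])@Rz.T
for nm,ci,f,uv in(('w',cw,'w_red.png',(323,151)),('top',ct,'top0.png',(201,204)),('side',cs,'side0.png',(304,126))):
    print('red',nm,circ(ci,blob(ld(f),red,uv,20),131))
for nm,ci,f,uv in(('w',cw,'w_red.png',(291,254)),('top',ct,'top0.png',(250,192)),('side',cs,'side0.png',(322,146))):
    print('green',nm,circ(ci,blob(ld(f),grn,uv,20),131))
for nm,ci,f,uv in(('w',cn,'w_nose.png',(265,147)),('side',cs,'side0.png',(332,264)),('top',ct,'top0.png',(400,208))):
    im=ld(f);p=blob(im,brass,uv,12);print('sleeve',nm,circ(ci,p,99.), p.min(0),p.max(0))
E
```

```text
red w (array([492.7, 297.6]), 18.9)
red top (array([493.1, 295.4]), 17.8)
red side (array([495.7, 297.9]), 20.5)
green w (array([521.5, 181.6]), 18.9)
green top (array([521.2, 178.5]), 16.4)Traceback (most recent call last):
  File "<stdin>", line 8, in <module>
  File "h.py", line 30, in blob
    k=max(k,key=lambda i:s[i,4]);pts=cv2.findContours((l==k).astype(np.uint8),0,1)[0]
ValueError: max() iterable argument is empty
```

```bash
python3 - <<'E'
from h import *
cw=viewer.camera_info('wrist');ct=viewer.camera_info('top');cs=viewer.camera_info('side')
ld=lambda f:cv2.imread('pics/'+f)[:,:,::-1].copy()
a=0.881;Rz=Ro.from_euler('z',-a).as_matrix();cn=dict(cw);cn['R']=np.array(cw['R'])@Rz.T
for nm,ci,f,uv in(('w',cn,'w_nose.png',(265,147)),('side',cs,'side0.png',(332,264)),('top',ct,'top0.png',(400,208))):
    im=ld(f)
    try:
        p=blob(im,brass,uv,14);print('sleeve',nm,circ(ci,p,99.), p.min(0),p.max(0))
    except Exception as e: print(nm,e)
    print([proj(ci,[482.6+34*np.cos(t),-170.6+34*np.sin(t),90]).round() for t in (0,1.57,3.14,4.71)])
im=ld('w_nose.png')[90:200,210:330];s=ld('side0.png')[230:310,290:380]
cv2.imwrite('pics/crop.png',np.hstack([cv2.resize(im,(436,400),interpolation=2),cv2.resize(s,(364,400))])[:,:,::-1])
E
```

```text
sleeve w (array([ 504. , -130.5]), 358.7) [0 0] [609 309]
[array([294., 138.]), array([254., 119.]), array([238., 158.]), array([277., 176.])]
sleeve side (array([ 485.6, -174.9]), 29.9) [315 252] [348 279]
[array([350., 265.]), array([326., 253.]), array([309., 270.]), array([333., 283.])]
sleeve top (array([ 483.9, -168.8]), 28.6) [388 196] [412 219]
[array([400., 194.]), array([386., 209.]), array([400., 223.]), array([414., 209.])]
```

View pics/crop.png

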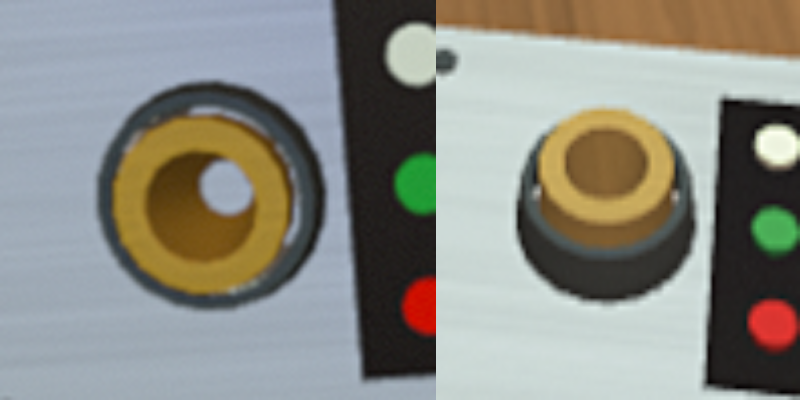

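```bash
python3 - <<'E'
from h import *
cw=viewer.camera_info('wrist');ct=viewer.camera_info('top');cs=viewer.camera_info('side')
ld=lambda f:cv2.imread('pics/'+f)[:,:,::-1].copy()
a=0.881;Rz=Ro.from_euler('z',-a).as_matrix();cn=dict(cw);cn['R']=np.array(cw['R'])@Rz.T
for nm,ci,f,(u,v),vt,w in(('w',cn,'w_nose.png',(265,147),120,34),('side',cs,'side0.png',(332,264),175,22),('top',ct,'top0.png',(400,208),120,16)):
    im=ld(f);k=np.zeros_like(im);k[v-w:v+w,u-w:u+w]=im[v-w:v+w,u-w:u+w]
    p=blob(k,lambda h,s,vv:(h>12)&(h<32)&(s>80)&(vv>vt),(u,v),14);print('sleeve',nm,[circ(ci,p,z) for z in (98,100)], p.min(0),p.max(0))
E
```

```text
sleeve w [(array([ 484. , -168.4]), 26.5), (array([ 484.4, -168.3]), 26.3)] [241 122] [288 170]
sleeve side [(array([ 486.3, -168. ]), 25.7), (array([ 486. , -170.1]), 25.6)] [316 252] [347 273]
sleeve top [(array([ 484.5, -170.2]), 27.5), (array([ 484.3, -169.7]), 27.4)] [389 196] [412 219]
```

```bash
python3 - <<'E'
from h import *
P=[493.2,297.2]
o=robot.observe();rot=o['tcp_rot'];
robot.movep(P+[180],rot);robot.servo_line(P+[79],feed=150)
o=robot.observe();print(o['t'],o['tcp_pos'],o['contact_force'])
grip(0.3,30);o=robot.observe();print(o['t'],o['grip_width']*92,o['tcp_pos'],o['contact_force'])
snap('side','s_grip.png')
E
```

```text
6.2417 [494.3269699  297.55587005  80.29650653] [-0.55500111 -0.05169177 -0.47485505]
7.025 44.299981362884246 [493.52111616 297.40724088  79.10247926] [1.81066797 0.07547714 0.02898102]
```

View pics/s_grip.png

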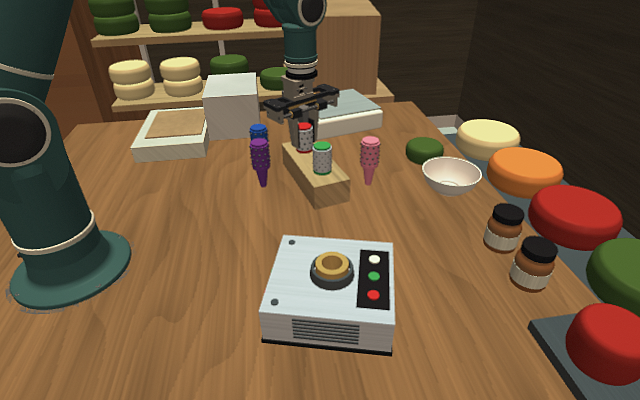

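The grip closed at 44.3 mm, which matches the drum diameter, with the fingers on the red drum at (304,135). Lifting and carrying it over.

```bash
python3 - <<'E'
from h import *
robot.servo_line([493.2,297.2,245],feed=200)
o=robot.observe();print(o['t'],o['grip_width']*92,o['tcp_pos'],o['contact_force'])
N=[484.6,-169.3]
robot.movep(N+[250],down(-0.34)); robot.hold(0.2)
robot.servo_line(N+[190],feed=120);robot.hold(0.3)
o=robot.observe();print(o['t'],o['grip_width']*92,o['tcp_pos'],o['contact_force'],o['wrist_torque'])
snap('side','s_above.png');snap('wrist','w_above.png');snap('top','t_above.png')
E
```

```text
8.0583 43.970013929705665 [492.2733357  296.56978871 243.49488759] [-0.06971624 -0.00896722 -3.86433452]
10.9167 44.18345866930161 [ 484.9677069  -169.36684557  190.6050639 ] [-0.45433662  0.2670679  -3.45414731] [-0.01586645 -0.06950309  0.01441624]
```

View pics/s_above.png

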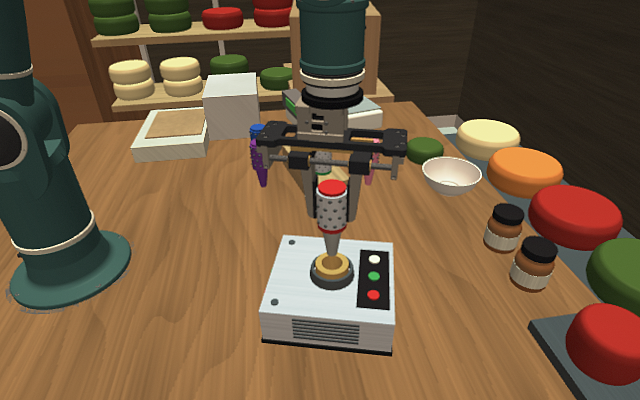

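View pics/w_above.png

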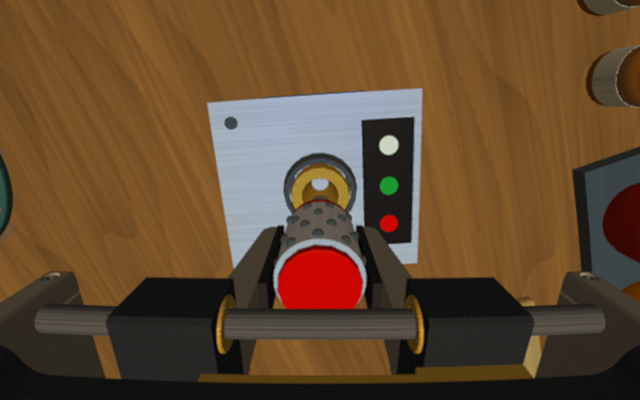

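Side view: the shank tip is at (332,255), over the sleeve at (332,264). Wrist view: the cap and sleeve are both at column ~320. A numeric check before lowering.

```bash
python3 - <<'E'
from h import *
cw=viewer.camera_info('wrist');cs=viewer.camera_info('side');ct=viewer.camera_info('top')
ld=lambda f:cv2.imread('pics/'+f)[:,:,::-1].copy()
print(circ(cw,blob(ld('w_above.png'),red,(320,280),25),242.5),circ(cs,blob(ld('side0.png'.replace('0','_above') if 0 else 's_above.png'),red,(332,187),15),242.5))
im=ld('w_above.png');u,v,w=320,182,34;k=np.zeros_like(im);k[v-w:v+12,u-w:u+w]=im[v-w:v+12,u-w:u+w]
p=blob(k,lambda h,s,vv:(h>12)&(h<32)&(s>80)&(vv>120),(u,v),14);p=p[p[:,1]<v+8];print(circ(cw,p,99.))
E
```

```text
(array([ 484.3, -169.2]), 19.5) (array([ 485.7, -170.4]), 20.5)
(array([ 484.6, -168.9]), 26.1)
```

```bash
python3 - <<'E'
from h import *
N=[484.6,-169.2]
z0=robot.observe()['contact_force']
robot.servo_line(N+[140],feed=100);robot.servo_line(N+[121],feed=50);robot.hold(0.2)
o=robot.observe();print(o['t'],o['tcp_pos'],o['contact_force']-z0)
for z in np.arange(120,114.4,-0.5):
    robot.servo_line(N+[z],feed=12);robot.hold(0.08)
    o=robot.observe();f=o['contact_force']-z0;print(z,o['tcp_pos'].round(2),f.round(1),round(o['t'],2))
    if np.linalg.norm(f)>4: break
E
```

```text
12.45 [ 484.78331587 -169.25669608  121.21136935] [-0.70240329 -1.28617387  0.25578499]
120.0 [ 484.61 -169.21  120.03] [-0.7 -0.4 -0.4] 12.78
119.5 [ 484.61 -169.18  119.49] [ 0.2 -0.7 -0. ] 13.12
119.0 [ 484.58 -169.18  118.98] [0.4 0.5 0.1] 13.45
118.5 [ 484.61 -169.22  118.48] [-0.4  0.5 -0.2] 13.78
118.0 [ 484.6  -169.16  117.99] [ 0.2 -0.  -1. ] 14.12
117.5 [ 484.62 -169.18  117.5 ] [ 0.2 -0.3 -0.2] 14.45
117.0 [ 484.61 -169.18  116.99] [-0.3 -0.2 -0.6] 14.78
116.5 [ 484.62 -169.18  116.49] [-0.4 -0.5 -0.3] 15.12
116.0 [ 484.58 -169.19  115.98] [-0.3 -1.6  0.2] 15.45
115.5 [ 484.61 -169.21  115.49] [ 0.1 -0.5 -0.6] 15.78
115.0 [ 484.66 -169.22  115.2 ] [-1.1 -0.5  4.2] 16.12
```

```bash
python3 - <<'E'
from h import *
grip(1.0);robot.hold(0.1)
N=[484.6,-169.2]
o=robot.observe();print(o['t'],o['tcp_pos'],o['grip_width'],o['contact_force'])
robot.servo_line(N+[230],feed=200)
robot.hold(0.2)
print(robot.observe()['t'])
cs,im=snap('side','s_rel.png');cw,iw=snap('wrist','w_rel.png')
for nm,c,i,uv in(('s',cs,im,proj(cs,N+[167])),('w',cw,iw,proj(cw,N+[167]))):
    print(uv,[circ(c,blob(i,red,uv,15),z) for z in (165,167,169)])
E
```

```text
17.05 [ 484.58697414 -169.16317367  114.98870009] 1.0016335647435801 [-0.45422161 -0.11662621  0.07731746]
17.975
[330.69507883 229.04860149] [(array([ 486.1, -167.2]), 20.2), (array([ 485.7, -169.7]), 20.1), (array([ 485.3, -172.2]), 20.0)]
[320.88289271 205.53232018] [(array([ 483.8, -170.5]), 19.3), (array([ 484.1, -169.8]), 19.1), (array([ 484.3, -169.2]), 18.9)]
```

View pics/s_rel.png

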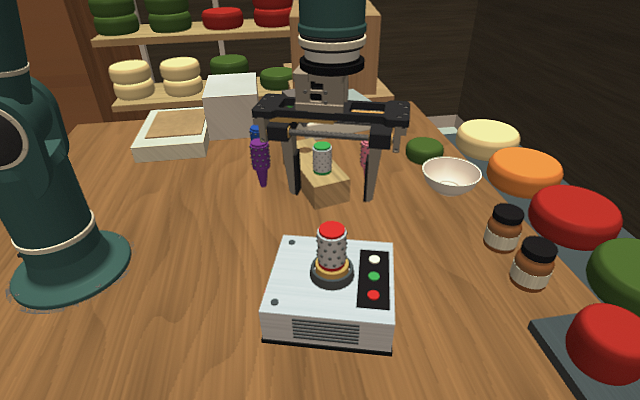

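View pics/w_rel.png

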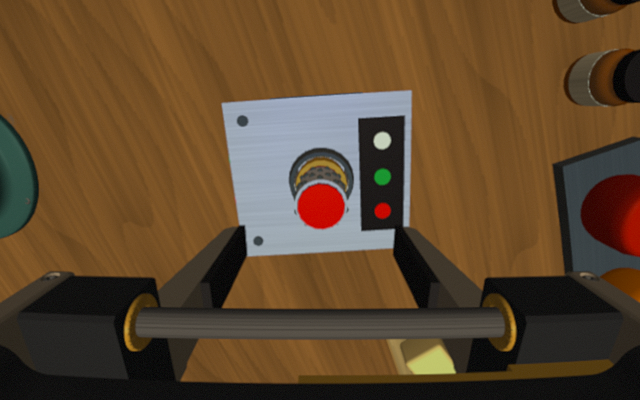

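The drum is free and upright at (331,240), its collar on the brass sleeve, which still stands proud. Now I'll shut the fingers and tap.

```bash
python3 - <<'E'
from h import *
N=[484.6,-169.4]
grip(0.0,20)
robot.servo_line(N+[180],feed=120);robot.servo_line(N+[170],feed=40);robot.hold(0.2)
z0=robot.observe()['contact_force'];print(robot.observe()['t'],robot.observe()['tcp_pos'],z0)
for z in np.arange(169,153,-0.75):
    robot.servo_line(N+[z],feed=15);robot.hold(0.05)
    o=robot.observe();f=(o['contact_force']-z0);print(round(z,2),o['tcp_pos'].round(2),f.round(1),round(o['t'],2))
    if f[2]>45 or np.hypot(f[0],f[1])>15: break
E
```

```text
20.5917 [ 484.74160688 -169.44279517  170.1817672 ] [ 0.23854908 -0.06237217 -0.19839576]
169.0 [ 484.59 -169.37  168.99] [-0.9 -0.7 -0.3] 20.89
168.25 [ 484.58 -169.4   168.23] [ 0.9 -0.  -0.3] 21.19
167.5 [ 484.7  -169.44  167.59] [-0.6 -1.2  1.3] 21.49
166.75 [ 484.82 -169.48  167.31] [-1.6  0.2  5.5] 21.79
166.0 [ 484.85 -169.52  166.78] [-2.2  1.4  7.3] 22.09
165.25 [ 484.88 -169.49  166.12] [-1.3  0.7  8.1] 22.39
164.5 [ 484.91 -169.51  165.4 ] [-2.4  0.4  7.9] 22.69
163.75 [ 484.9  -169.48  164.66] [-1.4  0.5  8.3] 22.99
163.0 [ 484.89 -169.5   163.9 ] [-1.8  1.4  8. ] 23.29
162.25 [ 484.91 -169.51  163.16] [-1.8  0.3  8.1] 23.59
161.5 [ 484.89 -169.5   162.4 ] [-2.2  1.3  8.8] 23.89
160.75 [ 484.87 -169.49  161.65] [-1.8  1.3  8.3] 24.19
160.0 [ 484.87 -169.5   160.89] [-2.4  0.1  7. ] 24.49
159.25 [ 484.89 -169.5   160.14] [-1.6  0.3  7.3] 24.79
158.5 [ 484.88 -169.55  159.4 ] [-2.6  0.2  8.6] 25.09
157.75 [ 485.05 -169.55  159.31] [-4.1  1.5 13. ] 25.39
157.0 [ 485.24 -169.64  159.26] [-5.6  2.8 19.2] 25.69
156.25 [ 485.47 -169.7   159.24] [-7.2  2.6 25.5] 25.99
155.5 [ 485.7  -169.79  159.21] [-8.   2.  28.8] 26.29
154.75 [ 485.85 -169.86  159.14] [-9.5  3.5 36.3] 26.59
154.0 [ 486.01 -169.87  159.09] [-12.1   3.6  41.7] 26.89
153.25 [ 486.16 -169.97  159.03] [-13.6   5.1  47.4] 27.19
```

Hard stop at about 159.2 mm, which is the predicted home height. Backing off and checking.

```bash
python3 - <<'E'
from h import *
N=[484.6,-169.4]
robot.servo_line(N+[163],feed=40);robot.servo_line(N+[260],feed=150);robot.hold(0.3)
o=robot.observe();print(o['t'],o['tcp_pos'],o['contact_force'])
cs,im=snap('side','s_end.png');cw,iw=snap('wrist','w_end.png');ct,it=snap('top','t_end.png')
for nm,c,i in(('s',cs,im),('w',cw,iw)):
    uv=proj(c,N+[159]);print(nm,[circ(c,blob(i,red,uv,15),z) for z in (157,159,161)])
s=im[190:310,270:400];w=iw[100:260,230:410]
cv2.imwrite('pics/endcrop.png',np.hstack([cv2.resize(s,(390,360)),cv2.resize(w,(405,360))])[:,:,::-1])
print('green',circ(cs,blob(im,grn,(322,146),15),131))
E
```

```text
28.6833 [ 484.31415939 -169.34710068  259.36556259] [ 0.17562482  0.58406466 -0.04768247]
s [(array([ 486.1, -167.5]), 20.4), (array([ 485.7, -169.9]), 20.3), (array([ 485.2, -172.4]), 20.2)]
w [(array([ 484. , -170.3]), 19.1), (array([ 484.2, -169.8]), 18.9), (array([ 484.4, -169.2]), 18.8)]Traceback (most recent call last):
  File "<stdin>", line 10, in <module>
  File "h.py", line 30, in blob
    k=max(k,key=lambda i:s[i,4]);pts=cv2.findContours((l==k).astype(np.uint8),0,1)[0]
ValueError: max() iterable argument is empty
```

View pics/endcrop.png

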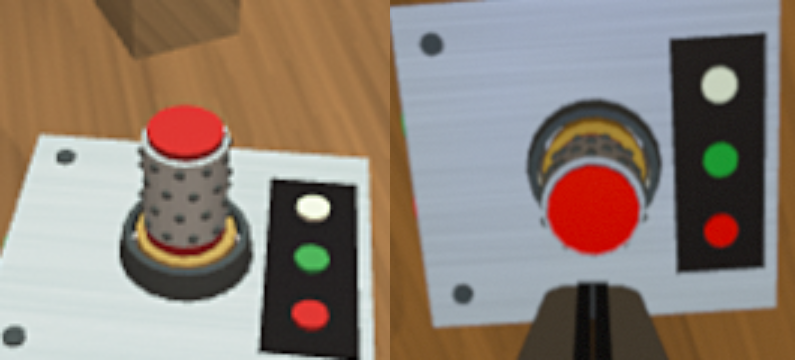

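View pics/s_end.png

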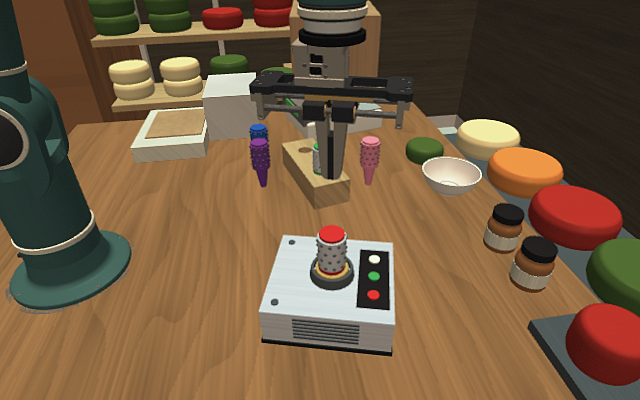

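The crops show the brass rim flush in the nose and the drum upright with its collar on the rim. The green drum at (318,155) is in the rack, partly behind a finger. Handing in.

```bash
python3 - <<'E'
from h import *
im=cv2.imread('pics/t_end.png')[:,:,::-1].copy();ct=viewer.camera_info('top')
print(circ(ct,blob(im,grn,(250,192),15),131))
print(robot.job_done(), robot.observe()['t'])
E
```

```text
(array([521.2, 178.5]), 16.4)
the job is handed in; nothing more can be done
the job is handed in; nothing more can be done
```

The red-capped drum is fitted and locked in the drive unit, and I handed the job in at about 29 s.

- **Fitting:** I took the drum from the rack, lowered its shank into the brass socket until it met about 4 N, then let go. The sleeve was still about 8 mm proud, so no more than about 2 mm down.
- **Tapping:** With the fingers shut, I tapped the cap down. The sleeve slid at about 8 N on the wrist reading, less than the 13 N you gave. It hit the hard stop with the cap top at 159.2 mm, against an expected 159.0 mm, and I pushed to about 47 N there before backing off.
- **Last checks:**
  - The final pictures show the sleeve rim flush with the nose and the drum upright.
  - The cap centre is within about 2 mm of the socket axis.
  - The gripper is about 100 mm clear of the drum.
- **Green drum:** It stands where it was. The top camera gives the same position before and after, (521.2, 178.5). The same check from the side camera failed, because a finger was in front of it.

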